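# Dock the bin and let two bearings out of the lever-lid chute

## Task

Push the yellow bin fully home between the rails under the mouth of the bearing chute, then press the chute's lever all the way down by its rubber pad and keep it down until both ball bearings have rolled out into the bin. Then ease the lever back up until the lid is fully shut, keeping your finger on the pad so that the lid never drops or slams, and finish clear of everything. Only push and press, picking nothing up: do not lift or tip the bin, do not touch the bearings or the lid, and leave the other things on the bench where they are.

Things in the scene. Friction and masses are not known exactly. Their poses are not given: they have to be found in the camera images.
- chute: Grey steel gravity chute for bearings, fixed on the bench: base 88 mm wide, 205 mm long; 165 mm high at its upper end. Origin: middle of the base plate's underside. x points across it, away from the robot; y to its upper end. Bearings leave the low mouth towards -y; the spout lip is 125 mm from the origin and 48 mm high. The lever is on its -x side.
- dock (a point): Where the bin's origin lies when fully home: on the bench, on the chute's centre line, 163 mm from its origin towards the mouth; axes as the chute's. Push the bin along +y to get there; its lip then stops against the chute's front leg. Rails 14 mm high on both sides, inner faces at x = +-56 mm, flare from 42 mm short of here (-y) out to +-75 mm at 104 mm short.
- bin: Loose yellow bin before the mouth (not the two on the sill): 112 mm long (x), 98 wide (y), 64 high, 2 mm walls, 0.25 kg. Origin: middle of its underside. The open front (30 mm lip, x = -56 mm) faces the chute; the closed back (x = +56 mm, 62 mm high) is the face to push. Starts 50 to 120 mm short of home, up to 0.12 rad askew; pushed broadly or near its middle it is guided by the rails.
- pad_top (a point): Middle of the top of the black ribbed rubber pad at the lever's end, 46 x 38 mm, on the chute's -x side beside its upper end: 129 mm above the bench at rest, about 58 mm with the lever fully down. Beside it, nothing but its own lever is within 35 mm of its edges. x as the chute's (its axes at rest are the chute's; the pad tilts 0.24 rad up to the rear at rest). It moves within 15 mm horizontally.
- lever_hinge (a joint): Angle of the lever, rad: 0 at rest (pad up), growing as the pad goes down, 0.52 at the bottom stop. It turns about an axis along the chute's x, 144 mm from the pad. The pad takes about 2 to 5 N, rising hard at the stop, and springs back up by itself, fast, if let go.
- lid_hinge (a joint): Angle of the lid, rad: 0 shut, about 0.97 with the lever fully down. A push rod ties it to the lever; it turns about 1.8 times as far. Bearings get out from about 0.5. Weight and a spring shut it: let go when more than 0.02 open, it slams. Shutting slower than 2 rad/s is gentle: let the pad rise at 0.05 m/s or less.
- lid: The lid: a clear panel 57 x 103 mm in a steel frame over the low end of the chute, with a steel apron at its front that holds the bearings back. Origin: middle of its hinge, at the panel's upper end. Not to be touched.
- lever: The lever: a dark steel bar on the chute's -x side, with the pad at its end. Origin on its pivot, 82 mm above the bench; axes as the chute's at rest.
- bearing_1: Steel ball bearing, 52 mm diameter, 18 mm wide, standing on edge in the chute's near lane behind the lid's apron; origin in the middle of one side face. Not to be touched.
- bearing_2: A second bearing just like it in the far lane; origin in the middle of one side face. Not to be touched.
- bearing_1_mid (a point): Centre of the first bearing, about 85 mm above the bench in the chute, 30 mm or less once it is in the bin.
- bearing_2_mid (a point): Centre of the second bearing, likewise.
- grease_tin: Blue lidded tin, 63 mm diameter, 70 mm high, behind the chute; bystander, leave it; origin in the middle of its underside.
- ring_spanner_13: Ring spanner, 190 x 25 x 15 mm, lying in front of the chute; bystander, leave it; origin in the middle of its underside.
- bolt_m16_1: Bright bolt, 60 mm high, standing on its head near the bin's way; bystander, leave it; origin in the middle of its underside.
- tape_roll: Roll of black tape, 58 mm across, 19 mm high, beyond the bin's way; bystander, leave it; origin in the middle of its underside.
- wood_block: Wooden block, 45 x 90 x 32 mm, behind the chute; bystander, leave it; origin in the middle of its underside.
- marker: White marker pen, 132 x 16 mm, lying at the right; bystander, leave it; origin in the middle of its underside.
- vernier_caliper: Vernier caliper, 215 x 72 x 10 mm, lying at the right; bystander, leave it; origin in the middle of its underside.
Mind the look-alikes: they are no part of the job. What is shaped like the bin but blue is not meant.

How it is judged (in metres and radians):
On the way, in this order (a step that is already met when the one before it is completed fails the run):
1. the bin is pushed fully home between the rails, the lid still shut (y of bin in the frame of chute above -0.175 m and x of bin in the frame of chute between -0.02 and 0.02 m and angle between the x axis of bin and the y axis of chute, either way round below 0.15 rad and value of joint lid_hinge below 0.05 rad), for 0.2 s.
2. the lever is pressed down by its pad and kept down, the lid open, until both bearings are in the bin (value of joint lid_hinge above 0.75 rad and contact force between any of the fingers, the arm and lever above 0.3 N and x of bearing_1_mid in the frame of bin between -0.052 and 0.052 m and y of bearing_1_mid in the frame of bin between -0.046 and 0.046 m and z of each of bearing_1_mid, bearing_2_mid in the frame of bin below 0.045 m and x of bearing_2_mid in the frame of bin between -0.052 and 0.052 m and y of bearing_2_mid in the frame of bin between -0.046 and 0.046 m), for 0.2 s.
3. the lid is shut again (value of joint lid_hinge below 0.02 rad), for 0.2 s.
At the end, for the whole second after the job is handed in: The lid is shut (under 0.02 rad), both bearings lie at rest in the bin, and the bin stands upright at rest between the rails under the mouth, within 35 mm of home (value of joint lid_hinge below 0.02 rad and x of bearing_1_mid in the frame of bin between -0.052 and 0.052 m and y of bearing_1_mid in the frame of bin between -0.046 and 0.046 m and z of each of bearing_1_mid, bearing_2_mid in the frame of bin below 0.045 m and x of bearing_2_mid in the frame of bin between -0.052 and 0.052 m and y of bearing_2_mid in the frame of bin between -0.046 and 0.046 m and y of bin in the frame of chute above -0.198 m and x of bin in the frame of chute between -0.02 and 0.02 m and angle between the x axis of bin and the y axis of chute, either way round below 0.15 rad and angle between bin's own z axis and vertical below 0.1 rad and linear speed of bin below 0.02 m/s and linear speed of each of bearing_1, bearing_2 below 0.05 m/s); the robot touches nothing.
It fails at once if the lid slams: it comes down faster than 2 rad/s over the last 0.35 rad (value of joint lid_hinge below 0.35 rad and velocity of joint lid_hinge below -2 rad/s).
It fails at once if the bin is lifted or tipped (height (world z) of bin above 0.02 m or angle between bin's own z axis and vertical above 0.25 rad).
It fails at once if a bearing is touched, lifted or carried by the robot (contact force between any of the fingers, the arm and bearing_1 above 0.5 N or height (world z) of any of bearing_1_mid, bearing_2_mid above 0.13 m or contact force between any of the fingers, the arm and bearing_2 above 0.5 N).
It fails at once if the lid itself is pushed or lifted by the robot (contact force between any of the fingers, the arm and lid above 1 N).
It fails at once if a bystander is pushed more than 20 mm from its place (distance of any of grease_tin, ring_spanner_13, bolt_m16_1, tape_roll, wood_block, marker, vernier_caliper from where it was at the start of the episode above 0.02 m).
It also fails if it takes over 58 s, if anything falls off the work surface, if the arm or the gripper's body presses on something with over 40 N, if the wrist force passes 120 N, or if a joint passes its speed limit or range.

## Robot

A 6-joint arm with a two-finger parallel gripper is mounted at the origin on a cart in front of the work surface, level with it; the furniture and walls round the work are solid. World frame = base frame: x ahead of the robot, y to its left, z up, the work surface at z = 0. Lengths are in mm, angles in rad, forces in N, time in s.
With the tool pointing down it reaches from about 350 to 975 mm from the base axis. Payload 7.1 kg.
Tool frame: the origin (TCP) lies at the very end of the fingers, on their centre line; the grasp point (between the pads) lies 19 mm behind it; x points along the fingers, y is the direction in which the jaws open and shut, and the axes are right-handed (so a half turn about x gives the same grasp; the last joint's range is limited). The gripper opens to 88 mm and grips with 3 to 60 N. Pads are 20 mm wide; open, the fingers measure 115 mm over their backs; the gripper's body (75 mm by 178 mm) begins 61 mm behind the grasp point.
Start: joints at [-1.265, 0.423, 1.63, -0, 1.089, -0.019], TCP at [199.467, -592.299, 222.675] pointing down, gripper open.
Joint ranges: [-3, 3], [-0.9, 2.11], [0.09, 2.58], [-1.31, 4.45], [0.11, 2.69], [-2.54, 2.54]. Speed limits (rad/s): [2.39, 2.39, 3.01, 3.14, 3.14, 3.14].

## Interface

Orientations are given as a rotation vector (axis times angle).
In Python, from workcell import ctrl gives the robot as it stands. The module is installed in compiled form; this text tells all that it offers.
- The arm moves only by the tool carry_out, never from a script. Its argument "commands" is a list of rows, each a list of 6 numbers: the shift along the tool's x, y, z in m, then the turn, a rotation vector about the tool's x, y, z in degrees. In form: [[tx, ty, tz, rx, ry, rz], ...]. A call has 1 to 8 rows; each row shifts and turns the pose as measured when the row begins, along the tool's axes as they then stand; what a row does not reach is not made up. A row lasts 1/8 s, in which the tool goes at most 62.5 mm and 10.7 degrees, less where a joint would pass 70% of its speed; a pose out of reach is approached as far as the arm can. A call with a gripper value outside its range is refused whole. "grip" is the closure, from 0 (fully open) to 1 (shut), set as the call begins (left out, the last holds). The fingers move at their own pace and stop on an object; the grip force is fixed at half the most. Time passes only in rows, so rows that do not move let the fingers close. It gives the time, the measured TCP pose, the force and the opening at its end, in the units of the state.
- ctrl.get_obs(): the state, without advancing time (a new reading comes with each control period).
- ctrl.get_image(name): name is "side" or "top"; returns a dict with "pixels" (480x640x3 uint8, blue, green, red), "intrinsics" (3x3 intrinsics, pixels), "dist_coeffs" ([k1, k2, p1, p2, k3] as OpenCV has them; the pictures are not rectified), "rvec" (rotation vector, rad) and "tvec" (3), from world to camera coordinates, as OpenCV has them. Camera axes: x right, y down, z forward; pixel columns grow to the right and rows downward; lengths in mm; the calibration is good to about 2 mm. A picture is of the moment at which its call begins. There is no depth.
- ctrl.close_job(): hands the job in, once; it reports no verdict.
The state is a dict: "t": time; "qpos": joint angles; "qvel": joint speeds; "joint_torque": joint torques, N m; "ee_pos": TCP position; "orientation": TCP orientation; "ft_force": force on the tool from outside, world axes, zero at the start; "moment": the same for the moment, N m; "width": finger opening in mm.
Only numpy, scipy, OpenCV 4.12 (cv2) and the standard library are available. Lean on these libraries where they do the work, as an engineer would, in place of code of your own. Each camera call takes 0.05 s, during which the arm holds its last target. There are 200 camera calls.

## Working session

There is one attempt and no reset: what is moved stays moved. The work goes in short steps, Python scripts to look and compute and a tool call to move; the robot and the scene stay as the last step left them, time stands still between calls to the robot, and variables do not carry over. Pictures are saved under pics/ and viewed, about 8 in all and at most 12, crops included, and the job is handed in when it is done.

Besides the shell and the picture viewer there is one more tool, called after "Emit:" as name(argument=value, ...), one argument or row to a line, values as JSON. carry_out: Moves the arm, as the interface text tells. Its arguments: {"type":"object","properties":{"commands":{"type":"array"},"grip":{"type":"number"}},"required":["commands"]}

```bash
mkdir -p pics
cat > h.py <<'E'
import numpy as np, cv2
from workcell import ctrl
def snap(n,f):
    d=ctrl.get_image(n); cv2.imwrite(f'pics/{f}.png',d['pixels']); np.save(f'pics/{f}.npy',d,allow_pickle=True); return d
def load(f): return np.load(f'pics/{f}.npy',allow_pickle=True).item()
def ray(d,uv):
    K=np.array(d['intrinsics'],float);D=np.array(d['dist_coeffs'],float)
    p=cv2.undistortPoints(np.array(uv,float).reshape(-1,1,2),K,D).reshape(-1,2)
    R=cv2.Rodrigues(np.array(d['rvec'],float))[0]
    return -R.T@np.array(d['tvec'],float).ravel(), np.c_[p,np.ones(len(p))]@R
def plane(d,uv,z):
    c,r=ray(d,uv); return c+r*((np.array(z)-c[2])/r[:,2])[:,None]
def proj(d,P):
    return cv2.projectPoints(np.array(P,float).reshape(-1,1,3),np.array(d['rvec'],float),np.array(d['tvec'],float),np.array(d['intrinsics'],float),np.array(d['dist_coeffs'],float))[0].reshape(-1,2)
def tri(d1,a,d2,b):
    c1,r1=ray(d1,[a]);c2,r2=ray(d2,[b]);r1=r1[0];r2=r2[0]
    s=np.linalg.lstsq(np.c_[r1,-r2],c2-c1,rcond=None)[0];p=c1+s[0]*r1;q=c2+s[1]*r2
    return (p+q)/2,np.linalg.norm(p-q)
E
python3 - <<'E'
from h import *
for n in('top','side'):
    d=snap(n,n+'0');c,r=ray(d,[[320,240]]);print(n,c,r)
print(ctrl.get_obs())
E
```

```text
top [ 319.6347758  -107.61519957 1438.80915335] [[ 0.18215269 -0.0026248  -0.98328121]]
side [ 439.74476657 1309.12722558  692.726089  ] [[ 0.07498193 -0.90652492 -0.41650279]]
{'t': 0.1, 'qpos': array([-1.26498751e+00,  4.23770298e-01,  1.63059990e+00, -2.58858927e-05,
        1.08854667e+00, -1.90098085e-02]), 'qvel': array([-1.52913980e-03, -2.79241243e-03, -2.57985664e-03,  7.39408491e-05,
        1.08414769e-03,  7.45901349e-05]), 'joint_torque': array([-2.06833480e-03, -5.45613456e+01, -2.74324197e+01,  6.45256997e-02,
        1.88631151e-02, -3.10289317e-05]), 'ee_pos': array([ 199.32711608, -591.85374283,  221.98111103]), 'orientation': array([ 2.04602313,  0.33665003, -2.04646258]), 'ft_force': array([-0.2760756 , -0.72766505, -1.47956764]), 'moment': array([ 0.00856506,  0.00356353, -0.07378028]), 'width': 88.18461607519974}
```

View pics/top0.png

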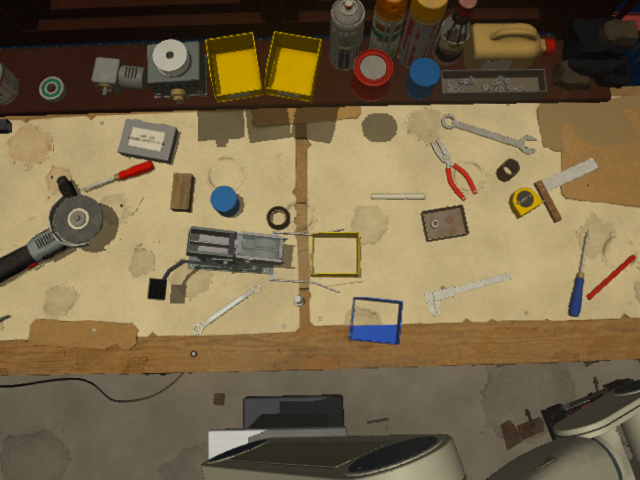

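View pics/side0.png

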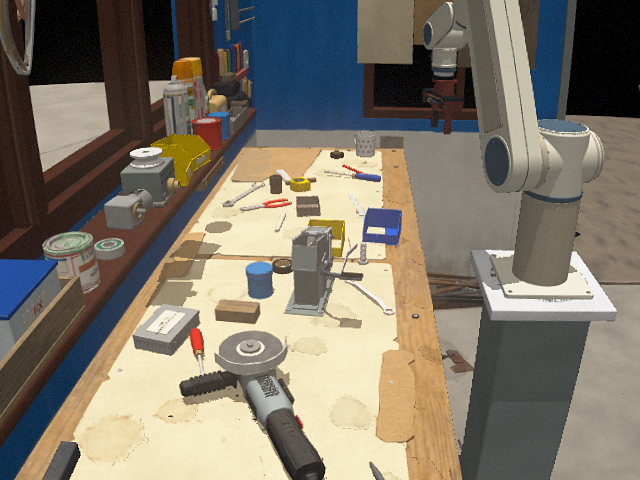

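The top view shows the chute at about (190–285, 228–270), with its pad at (158,288). The loose yellow bin is at (336,255). Similar-looking bins are the blue one at (376,320) and the two yellow ones on the sill at (233,67) and (293,67). Only the bin at (336,255) is yellow and lies before the mouth, so I'll confirm it in an enlarged crop.

Run:
```python
from h import *
d=load('top0');im=d['pixels'];c=im[205:345,140:400]
cv2.imwrite('pics/crop1.png',cv2.resize(c,None,fx=3,fy=3,interpolation=cv2.INTER_CUBIC))
hsv=cv2.cvtColor(im,cv2.COLOR_BGR2HSV)
m=cv2.inRange(hsv,(20,150,60),(35,255,255));m[:215]=0;m[290:]=0;m[:,:300]=0;m[:,380:]=0
n=np.argwhere(m)[:,::-1].astype(np.float32);r=cv2.minAreaRect(n);b=cv2.boxPoints(r);print(len(n),r,b)
print(plane(d,b,63).round(1)); 
P=plane(d,b,63)[:,:2].astype(np.float32);print('bin rect',cv2.minAreaRect(P))
# pad: dark blob
m=cv2.inRange(hsv,(0,0,0),(180,255,50));k,l,s,ce=cv2.connectedComponentsWithStats(m[270:310,140:200])
print([(x.tolist(),(c+[140,270]).round(1)) for x,c in zip(s,ce) if x[4]>60])
print('pad',plane(d,[[157.5,288.5]],129).round(1))
# sil
```

```text
567 ((335.0, 254.0), (44.0, 48.0), 90.0) [[311. 232.]
 [359. 232.]
 [359. 276.]
 [311. 276.]]
[[ 593.9  -90.9   63. ]
 [ 591.2 -202.2   63. ]
 [ 488.6 -198.5   63. ]
 [ 491.3  -88.7   63. ]]
bin rect ((541.2092895507812, -145.2913055419922), (111.34416961669922, 102.67083740234375), 88.62158203125)
[([0, 0, 60, 40, 2073], array([171.4, 289.7])), ([8, 0, 24, 29, 327], array([157.3, 288.1]))]
pad [[463.3 245.4 129. ]]
```

View pics/crop1.png

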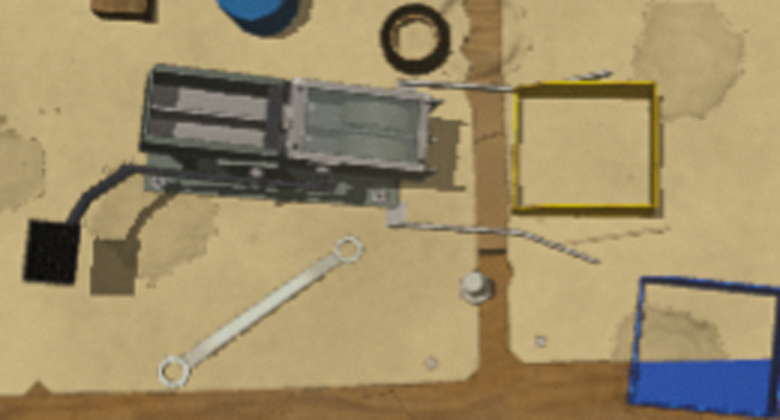

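The crop confirms the bin: at crop (585,145) there is an open yellow bin between the flared rails in front of the mouth. The blue one at crop (705,345) is the decoy. The chute's near base edge runs from crop (145,190) to (398,207).

Run:
```python
from h import *
d=load('top0')
f=lambda L:np.array(L,float)/3+[140,205]
b=plane(d,f([[146,190],[398,207]]),3);print('base near',b.round(1),np.linalg.norm(b[1]-b[0]))
r=plane(d,f([[390,225],[515,233],[598,262]]),14);print('near rail',r.round(1))
q=plane(d,f([[402,82],[513,90]]),14);print('far rail',q.round(1))
t=plane(d,f([[153,66],[145,150]]),165);print('top end',t.round(1))
for v in (b[0]-b[1],r[0]-r[1],q[0]-q[1]): print('yaw',np.arctan2(-v[0],v[1]))
v=(b[0]-b[1]);a=np.arctan2(-v[0],v[1])
for a in (a,-0.06):
    X=np.array([np.cos(a),np.sin(a)]);Y=np.array([-np.sin(a),np.cos(a)])
    o=b[:,:2].mean(0)+44*X; dock=o-163*Y
    print('a',a,'o',o,'dock',dock)
    print('rails in chute x',[(p[:2]-o)@X for p in np.r_[r,q]],[(p[:2]-o)@Y for p in np.r_[r,q]])
    c=np.array([541.2,-145.3]);print('bin',(c-o)@X,(c-o)@Y); p=np.array([463.3,245.4]);print('pad',(p-o)@X,(p-o)@Y)
    print('bolt',[((plane(d,f([[476,285]]),60)[0,:2])-o)@u for u in(X,Y)])
    for xx,yy,n in((-44,102.5,'c'),(-44,-102.5,'c'),(44,102.5,'c'),(-56,-163,'rail')):
        pass
```

```text
base near [[524.1 205.2   3. ]
 [505.7   3.6   3. ]] 202.46771542191368
near rail [[ 490.1    9.2   14. ]
 [ 481.5  -89.3   14. ]
 [ 457.  -154.    14. ]]
far rail [[605.   -1.4  14. ]
 [596.3 -90.1  14. ]]
top end [[590.8 166.4 165. ]
 [529.8 171.1 165. ]]
yaw -0.09074189451215028
yaw -0.08790699648803293
yaw -0.09737026401249929
a -0.09074189451215028 o [558.71774709 100.43740225] dock [543.94710824 -61.89197965]
rails in chute x [np.float64(-60.021820456410744), np.float64(-59.74153358816004), np.float64(-78.24724152270984), np.float64(55.28479478763921), np.float64(54.69391829324192)] [np.float64(-97.06474537400959), np.float64(-195.9346570993374), np.float64(-262.62348125063704), np.float64(-97.22558666938009), np.float64(-186.367847205546)]
bin 4.822413269798172 -246.31379713172163
pad -108.16131341104278 135.71967981147642
bolt [np.float64(-106.41298255002924), np.float64(-170.2089062116702)]
a -0.06 o [558.81959659 101.78615228] dock [549.04546354 -60.92053573]
rails in chute x [np.float64(-62.997734409841286), np.float64(-65.7565496494101), np.float64(-86.30333162609892), np.float64(52.249455267769385), np.float64(48.91888761166189)] [np.float64(-96.52641924650429), np.float64(-195.3582306423122), np.float64(-261.4467337517354), np.float64(-100.23137003895748), np.float64(-189.3133495163883)]
bin -2.771615197595958 -247.69807222002916
pad -103.95937459006741 137.62768262790638
bolt [np.float64(-111.61521283584082), np.float64(-168.2100922588397)]
```

```bash
cat >> h.py <<'E'
from scipy.spatial.transform import Rotation as Ro
a=-0.092;X=np.array([np.cos(a),np.sin(a)]);Y=np.array([-np.sin(a),np.cos(a)]);o=np.array([556.4,100.6])
def w(x,y): return o+x*X+y*Y
def cf(p): return np.array([(np.array(p[:2])-o)@X,(np.array(p[:2])-o)@Y])
def goal(obs,xy,z,jaw):
    "jaw: 2-vector along which tool y should lie (either sign)"
    R=Ro.from_rotvec(obs['orientation']).as_matrix();best=None
    for s in(1,-1):
        y=np.r_[s*jaw,0];x=np.array([0,0,-1.]);T=np.c_[x,y,np.cross(x,y)]
        rv=np.degrees(Ro.from_matrix(R.T@T).as_rotvec())
        if best is None or np.linalg.norm(rv)<np.linalg.norm(best):best=rv
    print('R',R.round(2).tolist(),'rot',best.round(1),'shift',(R.T@(np.r_[xy,z]-obs['ee_pos'])/1000).round(4),'q6',obs['qpos'][5])
E
python3 - <<'E'
from h import *
ob=ctrl.get_obs()
print(w(2,-350),w(-106,136),w(0,-163));goal(ob,w(2,-350),222,X)
goal(ob,w(2,-350),222,Y)
E
```

```text
[ 526.23694622 -248.10358499] [463.34263289 245.76310284] [541.42514541 -61.71067041]
R [[-0.0, 0.32, -0.95], [0.0, -0.95, -0.32], [-1.0, -0.0, -0.0]] rot [-66.1  -0.    0.1] shift [ 3.000e-04 -2.214e-01 -4.195e-01] q6 -0.019009808493382678
R [[-0.0, 0.32, -0.95], [0.0, -0.95, -0.32], [-1.0, -0.0, -0.0]] rot [23.9  0.   0.1] shift [ 3.000e-04 -2.214e-01 -4.195e-01] q6 -0.019009808493382678
```

Emit:
carry_out(
  commands=[
    [0, -0.0277, -0.0525, 0, 0, 0],
    [0, -0.0277, -0.0525, 0, 0, 0],
    [0, -0.0277, -0.0525, 0, 0, 0],
    [0, -0.0277, -0.0525, 0, 0, 0],
    [0, -0.0277, -0.0525, 0, 0, 0],
    [0, -0.0277, -0.0525, 0, 0, 0],
    [0, -0.0277, -0.0525, 0, 0, 0],
    [0, -0.0277, -0.0525, 0, 0, 0],
  ],
  grip=0.5,
)

```text
t: 1.1
ee_pos: [533.5, -240.8, 219.9]
orientation: [2.05, 0.33, -2.053]
ft_force: [-0.4, -0.2, 0.6]
width: 44.1
```

Emit:
carry_out(
  commands=[
    [0, 0, 0, -9.4, 0, 0],
    [0, 0, 0, -9.4, 0, 0],
    [0, 0, 0, -9.4, 0, 0],
    [0, 0, 0, -9.4, 0, 0],
    [0, 0, 0, -9.4, 0, 0],
    [0, 0, 0, -9.4, 0, 0],
    [0, 0, 0, -9.4, 0, 0],
  ],
)

```text
t: 1.98
ee_pos: [535.2, -234.8, 216.9]
orientation: [1.254, 1.189, -1.257]
ft_force: [0.0, 0.4, 0.5]
width: 43.8
```

Run:
```python
from h import *
ob=ctrl.get_obs();print(ob['t'],ob['ee_pos'],ob['qpos'],ob['width'],cf(ob['ee_pos']));goal(ob,w(2,-350),18,X)
```

```text
1.975 [ 535.15269895 -234.805891    216.89806827] [-0.43476059  0.37447932  1.72090887  0.00200752  1.05455931 -0.37475298] 43.82751347278461 [   9.65638509 -335.93944952]
R [[-0.01, 1.0, -0.06], [0.01, -0.06, -1.0], [-1.0, -0.01, -0.0]] rot [ 1.8 -0.3  0.4] shift [ 0.1989 -0.0067  0.0147] q6 -0.374752976067516
```

Emit:
carry_out(
  commands=[
    [0, -0.0035, 0.0075, 1, 0, 0],
    [0, -0.0035, 0.0075, 1, 0, 0],
    [0.045, 0, 0, 0, 0, 0],
    [0.045, 0, 0, 0, 0, 0],
    [0.045, 0, 0, 0, 0, 0],
    [0.04, 0, 0, 0, 0, 0],
    [0.02, 0, 0, 0, 0, 0],
  ],
)

```text
t: 2.85
ee_pos: [526.2, -253.5, 18.6]
orientation: [1.3, 1.151, -1.299]
ft_force: [-1.1, -0.1, 0.1]
width: 43.7
```

Run:
```python
from h import *
ob=ctrl.get_obs();print(ob['t'],ob['ee_pos'],ob['width'],cf(ob['ee_pos']),ob['ft_force']);goal(ob,w(2,-230),18,X)
snap('top','top1');im=cv2.imread('pics/top1.png')[190:340,170:450];cv2.imwrite('pics/crop2.png',cv2.resize(im,None,fx=2.8,fy=2.8,interpolation=cv2.INTER_CUBIC))
```

```text
2.85 [ 526.18789218 -253.53021281   18.56966196] 43.71272136758094 [   2.4496992  -355.40818513] [-1.06441115 -0.10208594  0.12661517]
R [[-0.0, 0.99, -0.12], [0.0, -0.12, -0.99], [-1.0, -0.0, -0.0]] rot [-1.7 -0.1  0.1] shift [ 0.0008 -0.0043 -0.1253] q6 -0.3487007817960986
```

View pics/crop2.png

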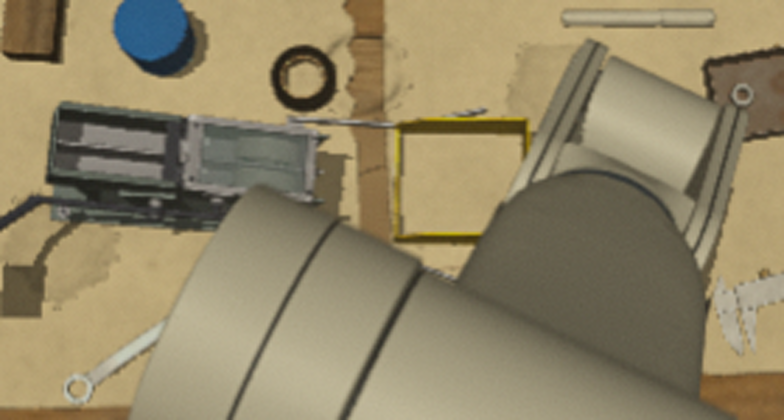

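The bin is at crop (462,180), still ahead of the gripper and clear of it, and nothing has been disturbed. Now pushing.

Emit:
carry_out(
  commands=[
    [0, 0, -0.012, -0.8, 0, 0],
    [0, 0, -0.012, -0.8, 0, 0],
    [-0.0004, 0, -0.01, 0, 0, 0],
    [-0.0004, 0, -0.008, 0, 0, 0],
    [-0.0004, 0, -0.008, 0, 0, 0],
    [-0.0004, 0, -0.008, 0, 0, 0],
    [-0.0004, 0, -0.008, 0, 0, 0],
    [-0.0004, 0, -0.008, 0, 0, 0],
  ],
)

```text
t: 3.9
ee_pos: [534.7, -175.9, 22.8]
orientation: [1.281, 1.162, -1.28]
ft_force: [0.3, -0.5, -1.0]
width: 43.9
```

Run:
```python
from h import *
ob=ctrl.get_obs();print(ob['t'],ob['ee_pos'],ob['width'],cf(ob['ee_pos']),ob['ft_force']);goal(ob,w(2,-230),18,X)
```

```text
3.9 [ 534.71423364 -175.86056189   22.79155463] 43.94151923886009 [   3.80445055 -277.28368307] [ 0.27872093 -0.50253114 -1.04798457]
R [[0.0, 1.0, -0.1], [0.0, -0.1, -1.0], [-1.0, 0.0, -0.0]] rot [-0.3 -0.1 -0. ] shift [ 0.0048 -0.002  -0.0473] q6 -0.24375135821892546
```

Emit:
carry_out(
  commands=[
    [0, 0, -0.008, 0, 0, 0],
    [0, 0, -0.008, 0, 0, 0],
    [0.001, 0, -0.008, 0, 0, 0],
    [0.001, 0, -0.006, 0, 0, 0],
    [0, 0, -0.005, 0, 0, 0],
  ],
)

```text
t: 4.53
ee_pos: [538.8, -139.3, 21.2]
orientation: [1.281, 1.161, -1.279]
ft_force: [-0.8, -1.6, -0.1]
width: 43.9
```

Run:
```python
from h import *
ob=ctrl.get_obs();print(ob['t'],ob['ee_pos'],ob['width'],cf(ob['ee_pos']),ob['ft_force']);goal(ob,w(2,-230),18,X)
```

```text
4.525 [ 538.83369426 -139.32210964   21.24434755] 43.927811092601104 [   4.5496923  -240.52129655] [-0.84569151 -1.63282218 -0.0748468 ]
R [[0.0, 1.0, -0.1], [-0.0, -0.1, -1.0], [-1.0, 0.0, 0.0]] rot [-0.3  0.  -0.1] shift [ 0.0032 -0.0026 -0.0105] q6 -0.17817134420316494
```

Emit:
carry_out(
  commands=[
    [0, 0, -0.004, 0, 0, 0],
    [0, 0, -0.004, 0, 0, 0],
    [0, 0, -0.004, 0, 0, 0],
  ],
)

```text
t: 4.9
ee_pos: [540.1, -126.8, 21.3]
orientation: [1.28, 1.161, -1.279]
ft_force: [-0.1, -13.2, 4.3]
width: 43.6
```

Run:
```python
from h import *
ob=ctrl.get_obs();print(ob['t'],ob['ee_pos'],ob['width'],cf(ob['ee_pos']),ob['ft_force'])
```

```text
4.9 [ 540.0696271  -126.83075229   21.27434462] 43.5678107978335 [   4.63281394 -227.96921985] [ -0.05466267 -13.2221104    4.2717133 ]
```

A force of 13 N at chute y = −228 matches the stop. I'll press a little more to confirm, then back off and rise.

Emit:
carry_out(
  commands=[
    [0, 0, -0.002, 0, 0, 0],
    [0, 0, -0.001, 0, 0, 0],
  ],
)

```text
t: 5.15
ee_pos: [540.3, -126.6, 21.9]
orientation: [1.275, 1.158, -1.279]
ft_force: [-2.1, -9.2, 2.7]
width: 43.8
```

Emit:
carry_out(
  commands=[
    [0, 0, 0.006, 0, 0, 0],
    [0, 0, 0.025, 0, 0, 0],
    [0, 0, 0.025, 0, 0, 0],
    [-0.05, 0, 0, 0, 0, 0],
    [-0.05, 0, 0, 0, 0, 0],
    [-0.05, 0, 0, 0, 0, 0],
    [-0.05, 0, 0, 0, 0, 0],
    [-0.03, 0, 0, 0, 0, 0],
  ],
)

```text
t: 6.15
ee_pos: [533.0, -180.1, 253.7]
orientation: [1.279, 1.17, -1.283]
ft_force: [-0.5, 0.5, -0.0]
width: 43.9
```

Run:
```python
from h import *
ob=ctrl.get_obs();print(ob['t'],ob['ee_pos'],ob['qpos'],cf(ob['ee_pos']),ob['ft_force'])
goal(ob,w(-160,-40),240,Y);print(w(-106,136))
d=snap('side','side1');im=d['pixels'][190:350,230:430];cv2.imwrite('pics/crop3.png',cv2.resize(im,None,fx=3.5,fy=3.5,interpolation=cv2.INTER_CUBIC))
```

```text
6.15 [ 532.95526331 -180.13914502  253.74280681] [-0.34801557  0.29974546  1.73681088  0.00185575  1.1123845  -0.25274186] [   2.44599353 -281.70576909] [-0.50975799  0.4787655  -0.04657177]
R [[-0.01, 1.0, -0.1], [0.0, -0.1, -1.0], [-1.0, -0.01, -0.0]] rot [89.8  0.1  0.5] shift [ 0.0157 -0.1633 -0.241 ] q6 -0.25274185760353707
[463.34263289 245.76310284]
```

View pics/crop3.png

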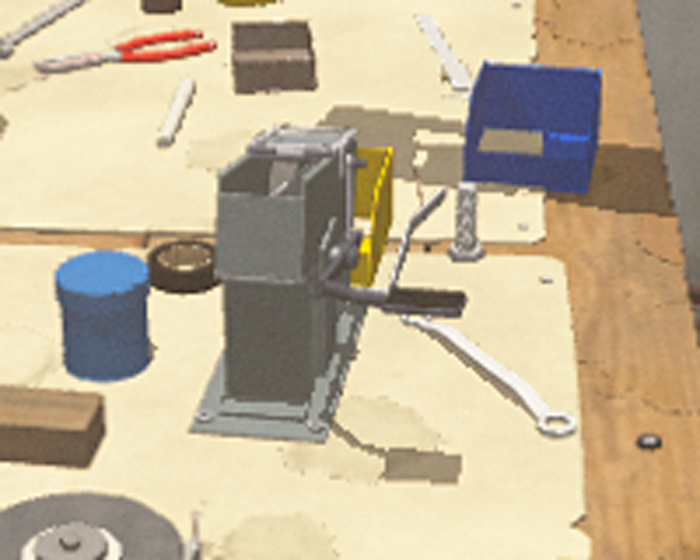

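The side view shows the bin seated under the mouth at crop (375,215), the bolt, spanner and tin undisturbed, and the pad at crop (427,298). Next I move over the pad with the jaws shut.

Emit:
carry_out(
  commands=[
    [0, -0.0135, -0.0525, 0, 0, 0],
    [0, -0.0135, -0.0525, 0, 0, 0],
    [0, -0.0135, -0.0525, 0, 0, 0],
    [0, -0.0135, -0.0525, 0, 0, 0],
    [0, -0.0135, -0.0525, 0, 0, 0],
    [0, -0.0135, -0.0525, 0, 0, 0],
    [0, -0.0135, -0.0525, 0, 0, 0],
    [0, -0.0135, -0.0525, 0, 0, 0],
  ],
  grip=1,
)

```text
t: 7.2
ee_pos: [465.8, 259.9, 256.8]
orientation: [1.289, 1.165, -1.283]
ft_force: [1.3, 0.0, 1.0]
width: 0.4
```

Emit:
carry_out(
  commands=[
    [0, 0, 0, -10.2, 0, 0],
    [0, 0, 0, -10.2, 0, 0],
    [0, 0, 0, -10.2, 0, 0],
    [0, 0, 0, -10.2, 0, 0],
    [0, 0, 0, -10.2, 0, 0],
    [0, 0, 0, -10.2, 0, 0],
    [0, 0, 0, -10.2, 0, 0],
    [0, 0, 0, -10.2, 0, 0],
  ],
)

```text
t: 8.2
ee_pos: [459.9, 266.6, 250.5]
orientation: [0.161, 1.578, -0.149]
ft_force: [-0.0, 0.2, -0.2]
width: 0.6
```

Run:
```python
from h import *
s=load('side1');t=load('top0')
print('tri pad',tri(t,[157.3,288.1],s,[230+427/3.5,190+297/3.5]))
ob=ctrl.get_obs();print(ob['t'],ob['ee_pos'],ob['qpos'],cf(ob['ee_pos']),ob['ft_force'],ob['width'])
goal(ob,w(-106,138),140,Y)
d=snap('top','top2')
hsv=cv2.cvtColor(d['pixels'],cv2.COLOR_BGR2HSV)
m=cv2.inRange(hsv,(20,150,60),(35,255,255));m[:215]=0;m[300:]=0;m[:,:250]=0;m[:,380:]=0
n=np.argwhere(m)[:,::-1];x0,y0=n.min(0);x1,y1=n.max(0);print(x0,x1,y0,y1,len(n))
print('bin back edge mid',cf(plane(d,[[x1,(y0+y1)/2]],63)[0]))
im=d['pixels'][190:340,120:400];cv2.imwrite('pics/crop4.png',cv2.resize(im,None,fx=2.8,fy=2.8,interpolation=cv2.INTER_CUBIC))
```

```text
tri pad (array([463.82472207, 246.08507621, 128.28786254]), np.float64(0.9462364683491553))
8.2 [459.93374576 266.58202271 250.54297036] [ 0.49504784  0.25547179  1.80656198  0.01524218  1.0858593  -0.88611687] [-111.30711075  156.41770093] [-0.02534617  0.22558615 -0.23382344] 0.6080387166893849
R [[-0.01, 0.2, 0.98], [0.01, 0.98, -0.2], [-1.0, 0.01, -0.01]] rot [-6.  -0.7 -0.4] shift [ 0.1103 -0.0185  0.0087] q6 -0.8861168694833056
275 324 230 275 867
bin back edge mid [   8.89173835 -220.52201049]
```

View pics/crop4.png

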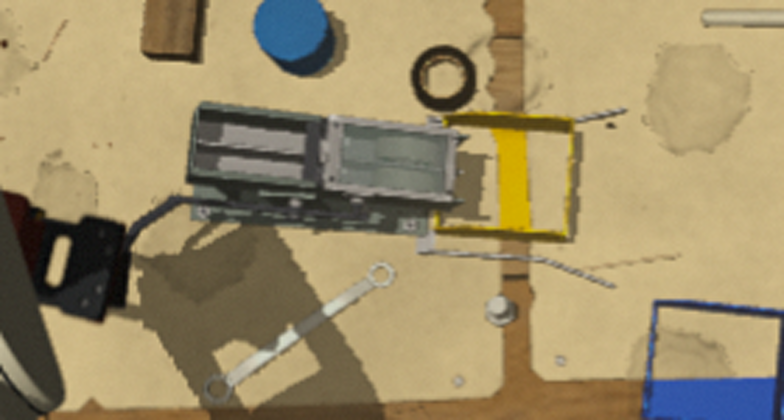

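The bin's back edge is at chute y = −220.5, so its origin is about −164.5 mm and it is home. In the crop it sits squarely at (505,175). The pad triangulates to (464, 246, 128), matching the given height. Correcting the pose, then descending.

Emit:
carry_out(
  commands=[
    [0, -0.0095, 0.004, -3, -0.3, -0.2],
    [0, -0.0095, 0.004, -3, -0.3, -0.2],
    [0.03, 0, 0, 0, 0, 0],
    [0.03, 0, 0, 0, 0, 0],
    [0.025, 0, 0, 0, 0, 0],
    [0.01, 0, 0, 0, 0, 0],
  ],
)

```text
t: 9.0
ee_pos: [463.0, 247.4, 151.0]
orientation: [0.079, 1.574, -0.075]
ft_force: [-0.3, -0.8, -0.5]
width: 1.1
```

Run:
```python
from h import *
ob=ctrl.get_obs();print(ob['t'],ob['ee_pos'],cf(ob['ee_pos']),ob['ft_force'],cf([463.8,246.1]))
goal(ob,[463.8,246.1],140,Y)
```

```text
9.0 [463.04419781 247.44793132 151.03749755] [-106.45195865  137.650286  ] [-0.27284112 -0.75117142 -0.53446018] [-105.57551794  136.37749086]
R [[-0.0, 0.1, 1.0], [0.0, 1.0, -0.1], [-1.0, 0.0, -0.0]] rot [-0.4 -0.3 -0.1] shift [ 0.011  -0.0013  0.0009] q6 -1.0108860125616557
```

Emit:
carry_out(
  commands=[
    [0.008, 0, 0, 0, 0, 0],
    [0.008, 0, 0, 0, 0, 0],
    [0.008, 0, 0, 0, 0, 0],
    [0.008, 0, 0, 0, 0, 0],
    [0.008, 0.001, 0, 0, 0, 0],
    [0.008, 0.001, 0, 0, 0, 0],
    [0.008, 0.001, 0, 0, 0, 0],
  ],
)

```text
t: 9.88
ee_pos: [465.0, 252.9, 94.2]
orientation: [0.085, 1.57, -0.074]
ft_force: [-0.7, -0.6, 3.8]
width: 0.3
```

Run:
```python
from h import *
ob=ctrl.get_obs();print(ob['t'],ob['ee_pos'],cf(ob['ee_pos']),ob['ft_force'],ob['qvel'].round(3))
```

```text
9.875 [465.03420977 252.94611433  94.24049353] [-104.97548205  143.30804005] [-0.73790009 -0.60257407  3.83780352] [ 0.013  0.122  0.018 -0.006 -0.138  0.016]
```

Contact is made, about 3.8 N on the pad. Pressing on to the stop.

Emit:
carry_out(
  commands=[
    [0.008, 0, 0, 0, 0, 0],
    [0.008, 0, 0, 0, 0, 0],
    [0.007, 0, 0, 0, 0, 0],
    [0.005, 0, 0, 0, 0, 0],
  ],
)

```text
t: 10.38
ee_pos: [464.9, 252.4, 63.8]
orientation: [0.083, 1.57, -0.075]
ft_force: [0.4, -2.0, 4.5]
width: 0.5
```

Run:
```python
from h import *
ob=ctrl.get_obs();print(ob['t'],ob['ee_pos'],cf(ob['ee_pos']),ob['ft_force'],ob['qvel'].round(3))
```

```text
10.375 [464.93020308 252.44742843  63.76588296] [-105.03323449  142.80190798] [ 0.4406332  -1.98537443  4.50051471] [-0.002  0.075  0.01  -0.003 -0.084 -0.002]
```

Emit:
carry_out(
  commands=[
    [0.003, 0, 0, 0, 0, 0],
    [0.003, 0, 0, 0, 0, 0],
    [0.001, 0, 0, 0, 0, 0],
  ],
)

```text
t: 10.75
ee_pos: [465.0, 251.9, 57.3]
orientation: [0.083, 1.571, -0.076]
ft_force: [-4.8, -3.0, 23.4]
width: 0.4
```

Run:
```python
from h import *
ob=ctrl.get_obs();print(ob['t'],ob['ee_pos'],cf(ob['ee_pos']),ob['ft_force'],ob['qvel'].round(3))
d=snap('top','top3');s=snap('side','side3')
A=cv2.resize(d['pixels'][210:300,180:350],None,fx=4,fy=4,interpolation=cv2.INTER_CUBIC)
cv2.imwrite('pics/crop5.png',A)
```

```text
10.75 [465.00806013 251.9202957   57.31303788] [-104.90727887  142.28415724] [-4.77909328 -3.04123375 23.42946947] [-0.001  0.004  0.001 -0.001 -0.007  0.   ]
```

View pics/crop5.png

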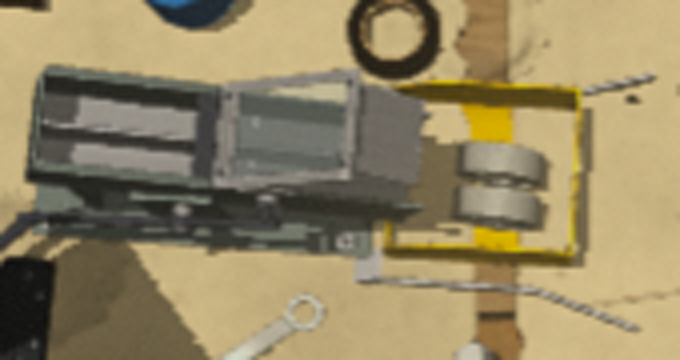

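Both bearings are in the bin at crop (503,163) and (498,207), and the lid is open. The force is 23 N at the stop. I'll hold so they settle.

Emit:
carry_out(
  commands=[
    [0, 0, 0, 0, 0, 0],
    [0, 0, 0, 0, 0, 0],
    [0, 0, 0, 0, 0, 0],
    [0, 0, 0, 0, 0, 0],
    [0, 0, 0, 0, 0, 0],
    [0, 0, 0, 0, 0, 0],
    [0, 0, 0, 0, 0, 0],
    [0, 0, 0, 0, 0, 0],
  ],
)

```text
t: 11.85
ee_pos: [464.9, 251.9, 57.8]
orientation: [0.083, 1.57, -0.076]
ft_force: [0.6, -0.9, 3.6]
width: 1.0
```

Run:
```python
from h import *
ob=ctrl.get_obs();print(ob['t'],ob['ee_pos'],cf(ob['ee_pos']),ob['ft_force'])
p=load('top3');d=snap('top','top4');s=snap('side','side4')
a,b=[x['pixels'][210:300,280:350].astype(int) for x in(p,d)];print('diff',abs(a-b).max(),(abs(a-b).max(2)>40).sum())
A=cv2.resize(d['pixels'][220:290,260:345],None,fx=5,fy=5,interpolation=cv2.INTER_CUBIC)
B=cv2.resize(s['pixels'][205:305,285:385],None,fx=3.5,fy=3.5,interpolation=cv2.INTER_CUBIC)
cv2.imwrite('pics/crop6.png',np.hstack([A,B]))
```

```text
11.85 [464.87578395 251.91003013  57.832166  ] [-105.03805255  142.26178284] [ 0.6238734  -0.86502166  3.58506585]
diff 80 13
```

View pics/crop6.png

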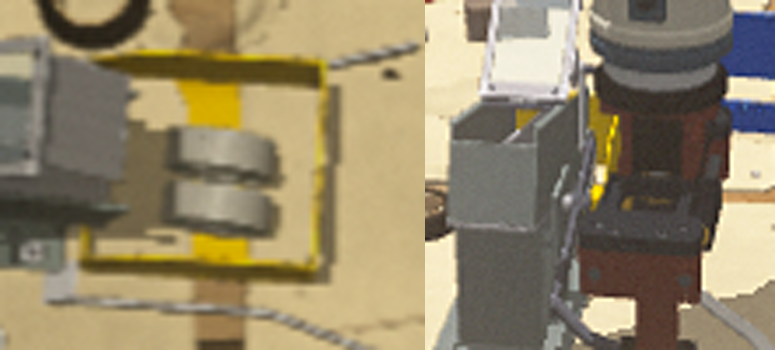

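Both bearings stand at rest inside the bin, at crop (225,152) and (225,207), and the lid is up. Easing the lever up slowly.

Emit:
carry_out(
  commands=[
    [-0.003, 0, 0, 0, 0, 0],
    [-0.004, 0, 0, 0, 0, 0],
    [-0.004, 0, 0, 0, 0, 0],
    [-0.004, 0, 0, 0, 0, 0],
    [-0.004, 0, 0, 0, 0, 0],
    [-0.004, 0, 0, 0, 0, 0],
    [-0.004, 0, 0, 0, 0, 0],
    [-0.004, 0, 0, 0, 0, 0],
  ],
)

```text
t: 12.95
ee_pos: [465.2, 253.0, 91.2]
orientation: [0.085, 1.569, -0.074]
ft_force: [-0.6, 0.5, 2.1]
width: 0.2
```

Emit:
carry_out(
  commands=[
    [-0.004, 0, 0, 0, 0, 0],
    [-0.004, 0, 0, 0, 0, 0],
    [-0.004, 0, 0, 0, 0, 0],
    [-0.004, -0.001, 0, 0, 0, 0],
    [-0.004, -0.001, 0, 0, 0, 0],
    [-0.003, -0.001, 0, 0, 0, 0],
  ],
)

```text
t: 13.7
ee_pos: [465.0, 249.2, 115.8]
orientation: [0.085, 1.569, -0.075]
ft_force: [-0.3, 2.0, 2.9]
width: 0.2
```

Emit:
carry_out(
  commands=[
    [-0.003, -0.001, 0, 0, 0, 0],
    [-0.0025, -0.0005, 0, 0, 0, 0],
    [-0.002, 0, 0, 0, 0, 0],
    [-0.002, 0, 0, 0, 0, 0],
    [-0.002, 0, 0, 0, 0, 0],
    [-0.002, 0, 0, 0, 0, 0],
  ],
)

```text
t: 14.45
ee_pos: [464.3, 246.1, 129.7]
orientation: [0.082, 1.571, -0.076]
ft_force: [-0.6, -1.8, 0.8]
width: 0.4
```

Emit:
carry_out(
  commands=[
    [-0.0015, 0, 0, 0, 0, 0],
    [-0.0015, 0, 0, 0, 0, 0],
    [-0.0015, 0, 0, 0, 0, 0],
    [-0.0015, 0, 0, 0, 0, 0],
  ],
)

```text
t: 14.95
ee_pos: [463.9, 246.6, 135.7]
orientation: [0.083, 1.571, -0.076]
ft_force: [-0.2, 0.4, -0.2]
width: 0.3
```

Emit:
carry_out(
  commands=[
    [-0.002, 0, 0, 0, 0, 0],
    [-0.006, 0, 0, 0, 0, 0],
    [-0.03, 0, 0, 0, 0, 0],
    [-0.04, 0, 0, 0, 0, 0],
    [-0.04, 0, 0, 0, 0, 0],
    [0, 0.03, -0.03, 0, 0, 0],
    [0, 0.03, -0.03, 0, 0, 0],
    [0, 0, 0, 0, 0, 0],
  ],
)

```text
t: 15.95
ee_pos: [409.9, 313.4, 261.1]
orientation: [0.086, 1.569, -0.076]
ft_force: [-1.2, -0.1, -0.7]
width: 0.5
```

Run:
```python
from h import *
ob=ctrl.get_obs();print(ob['t'],ob['ee_pos'],ob['ft_force'])
d=snap('top','top5');s=snap('side','side5')
A=cv2.resize(d['pixels'][190:320,170:350],None,fx=2.3,fy=2.3,interpolation=cv2.INTER_CUBIC)
B=cv2.resize(s['pixels'][205:335,265:375],None,fx=2.3,fy=2.3,interpolation=cv2.INTER_CUBIC)
cv2.imwrite('pics/crop7.png',np.hstack([A,B]))
```

```text
15.95 [409.93501232 313.40274653 261.1199399 ] [-1.19418987 -0.05804872 -0.67619741]
```

View pics/crop7.png

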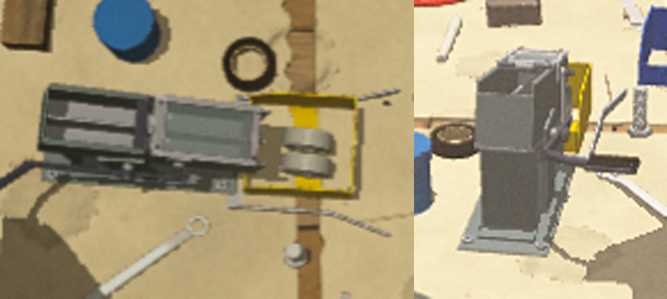

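The lid is shut at crop (205,130), and both bearings rest in the bin at crop (308,140) and (308,163). The bin is home, the pad is back up, and the bystanders are in place. The arm is clear, so I'm handing in.

Run:
```python
from h import *
print(ctrl.close_job())
```

```text
the job is handed in; nothing more can be done
None
```

I handed the job in at about 16 s of the 58 s allowed; the interface reports no verdict.

- **Bin:** I pushed it home with both fingers against its back face. It stopped with a 13 N reaction. The top view put its origin at about y = −164.5 mm in the chute's frame (home is −163 mm), and about 5 to 9 mm off the centre line (limit 20 mm).
- **Lever down:** I pressed the pad to its stop, which read 23 N with the fingertips at 57 mm. I held it there for about 1.1 s, during which the force fell to 3.6 N with no real change in height. Both bearings rolled into the bin and were nearly still in the pictures.
- **Lever up:** I eased it up at about 35 mm/s or less, slowing to 12–16 mm/s near the top. The last contact reading, 0.8 N, was at 130 mm, where the pad rests.
- **Last checks:** The final pictures show the lid shut, both bearings standing in the bin, the bin under the mouth and the pad back up. The bystanders in view look unmoved. The arm was clear at 261 mm height, with about 1 N of sensor noise.

I judged the lid angle only from the pictures and the pad height. None of the checks failed. The only disagreements were 1–2 mm between pictures and given sizes, within the calibration error.

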